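# Turn the cradle block over and lay the shock reservoir in it

### The arm

A 7-joint arm with a two-finger parallel gripper is mounted at the origin on the work surface. World frame = base frame: x ahead of the robot, y to its left, z up, the work surface at z = 0. Lengths are in m, angles in degrees, forces in N, time in s.
With the tool pointing down it reaches from about 0.425 to 0.875 m from the base axis. Payload 9.9 kg.
Tool frame: the origin (TCP) lies at the very end of the fingers, on their centre line; the grasp point (between the pads) lies 19 mm behind it; z points along the fingers, y is the line along which they close (so a half turn about z gives the same grasp; the last joint's range is limited). The gripper opens to 85 mm and grips with 20 to 120 N. Pads are 22 mm wide; open, the fingers measure 114 mm over their backs; the gripper's body (76 mm by 85 mm) begins 54 mm behind the grasp point. The pads swing forward as they close: fully open they stand 13 mm farther back than shut.
Start: joints at [67.563, 32.985, 1.427, 82.34, -0.859, 64.687, -3.237], TCP at [0.205, -0.643, 0.231] pointing down, gripper open.
Joint ranges: [-157.87, 157.87], [-19.46, 123.44], [-87.15, 90], [11.01, 140.99], [-62.26, 242.26], [9.8, 113.94], [-161.44, 161.44]. Speed limits (degrees/s): [127.2, 127.2, 172.46, 172.46, 180, 180, 180].

### API

Orientations are given as [roll, pitch, yaw] about the fixed x, y, z axes, in that order (R = Rz(yaw) Ry(pitch) Rx(roll)).
In Python, from bench import robot gives the robot as it stands.
- The arm moves only by the tool servo_tool, never from a script. Its argument "moves" is a list of rows, each a list of 5 numbers: the opening, from 0 (shut) to 1 (fully open), then the shift along the tool's x, y, z in cm, then the turn about the tool's z in degrees. In form: [[hand, x, y, z, twist], ...]. A call has 1 to 12 rows; each row is the pose to reach, as a shift and turn from the pose commanded when the call began, along the tool's axes at that moment; what a row does not reach only later rows make up. A row lasts 1/8 s, in which the tool goes at most 62.5 mm and 10.7 degrees, less where a joint would pass 70% of its speed; a pose out of reach is approached as far as the arm can. A call with a gripper value outside its range is refused whole. The fingers move at their own pace and stop on an object; the grip force is fixed at half the most. Time passes only in rows, so rows that repeat a pose let the fingers close. It gives the time, the measured TCP pose, the force, the opening and the grip force at its end, in the units of the state.
- robot.observe(): the state, without advancing time (a new reading comes with each control period).
- robot.camera(name): name is "scene" or "top" or "wrist"; returns a dict with "color" (480x640x3 uint8, blue, green, red), "fovy" (degrees; the focal length in pixels is half the picture's height over the tangent of half this angle, whatever the lens; pixels are square), "cx", "cy" (the principal point, pixels), "k1" (the pictures are not rectified: a ray, as slopes to the right and down, at radius r is drawn at 1 + k1 r^2 times it, then the intrinsics apply), "rvec" (rotation vector, rad) and "tvec" (3), from world to camera coordinates, as OpenCV has them; the wrist camera has in their place "T_tool_cam" (4x4, takes a point from camera to tool coordinates, whose origin is the TCP and whose axes are the flange's). Camera axes: x right, y down, z forward; pixel columns grow to the right and rows downward; lengths in m; the calibration is good to about 2 mm. A picture is of the moment at which its call begins: read the wrist's pose just before it. There is no depth.
- robot.sign_off(): hands the job in; it is judged then, once.
The state is a dict: "clock": time; "q": joint angles; "qvel": joint speeds; "joint_torque": joint torques, N m; "ee_pos": TCP position; "tcp_rot": TCP orientation; "contact_force": force on the tool from outside, world axes, zero at the start; "moment": the same for the moment, N m; "width": finger opening in m; "gripper_force": force on a finger pad.
Only numpy, scipy, OpenCV 4.12 (cv2) and the standard library are available. Lean on these libraries where they do the work, as an engineer would, in place of code of your own. Each camera call takes 0.05 s, during which the arm holds its last target. There are 200 camera calls.

### The job

The white cradle block is lying upside down on the bench mat, channel side down. It is too wide to pick up flat, so push it up against the aluminium bench stop, stand it on edge against the stop and turn it over, letting it down without a slam so that it lies flat on the mat, channel up; then lay the gold shock reservoir squarely along the channel, at about the middle, let go, and leave the other things on the bench where they are.

Things in the scene. Friction and masses are not known exactly. Their poses are not given: they have to be found in the camera images.
- block: White acetal cradle block, 120 (its x) x 148 (y) x 28 mm, 0.5 kg: one face plain, in the other a square channel 48 wide, 16 deep, along x, open at both ends. Origin: centre of the channelled face, at the channel mouth; z points into the block. Starts channel down (z up, origin on the mat, 3 mm over the bench), x square to the stop within 12 degrees. Right way up: z down, origin 31 mm over the bench.
- block_plain (a point): Centre of the block's plain face, 28 mm from block along z (12 mm of material lies between it and the channel bottom); axes as the block's. The block stands freely on a 28 mm deep edge; stood up from the start pose, an open channel end (12 mm thick wall, between two 50 mm wide, 28 mm thick lands) is on top, 123 mm over the bench.
- stop: Fixed bench stop: straight aluminium extrusion 320 (its y) x 40 (x) x 45 mm high on the 3 mm mat, running away from the robot, with a foot and a black star knob, 36 mm high, beyond each end. Origin: middle of the foot of its front face, the right-hand face seen from the robot, towards the block. x points square out of the back of the stop, to the robot's left; the stop lies on the +x side of the origin.
- reservoir: Gold shock reservoir, a cylinder lying on the mat, 60 mm diameter, body 130 mm long, plus a 10 mm end cap on each end and a 12 mm fitting on the +x end; 0.4 kg, free to roll. Origin: on its axis, middle of the body; x along the axis, at the start 33 mm over the bench. In the channel it rests on both channel edges, axis 18 mm above the channelled face (49 mm over the bench).
- spring: Bystander: yellow coil spring standing upright, 67 mm diameter, 115 mm high; origin at the centre of its foot.
- collar: Bystander: aluminium spring collar (ring), 68 mm diameter, 14 mm high, flat on the mat; origin at the centre of its underside.
- driver: Bystander: screwdriver with a red handle lying on the mat, 190 mm long, up to 30 mm high; origin near its middle, on the mat; x along it.
- spanner: Bystander: steel spanner lying on the mat, 180 mm long; origin near its middle, on the mat; x along it.
- spray: Bystander: spray can standing upright, 62 mm diameter, 190 mm high; origin at the centre of its foot.
- oiler: Bystander: white squeeze bottle with a spout, standing upright, 68 mm diameter, 175 mm high; origin at the centre of its foot.
- jug: Bystander: clear measuring jug with a handle, standing upright, 100 mm diameter, 120 mm high; origin at the centre of its foot.

How it is judged (in metres and radians):
On the way, in this order (a step that is already met when the one before it is completed fails the run):
1. the block is stood on edge against the bench stop (within about 20 degrees of upright, touching the stop) (angle between block's own z axis and vertical between 1.22 and 1.92 rad and contact force between block and stop above 0.1 N), for 0.1 s.
2. the block lies flat on the mat, turned over, channel up (angle between block's own z axis and vertical above 3.06 rad and height (world z) of block below 0.035 m and linear speed of block below 0.03 m/s), for 0.2 s.
At the end, for the whole second after the job is handed in: Block flat on the mat (within 4 degrees), channel up; reservoir seated in the channel on both edges: along it within 0.08 rad, centred across within 6 mm, height within 4 mm of seated, its middle within 30 mm of the block's middle; both released and at rest (angle between block's own z axis and vertical above 3.06 rad and height (world z) of block between 0.027 and 0.035 m and z of reservoir in the frame of block between -0.022 and -0.014 m and y of reservoir in the frame of block between -0.006 and 0.006 m and x of reservoir in the frame of block between -0.03 and 0.03 m and angle between the x axis of reservoir and the x axis of block, either way round below 0.08 rad and linear speed of each of reservoir, block below 0.02 m/s); the robot touches nothing.
It fails at once if the block slams or is thrown (turns faster than 9 rad/s, as when its edge falls freely by more than about 30 mm) (angular speed of block above 9 rad/s).
It fails at once if a bystander is moved more than 40 mm or knocked over (distance of any of spring, collar, driver, spanner, spray, oiler, jug from where it was at the start of the episode above 0.04 m or angle between any of spring, spray, oiler, jug's own z axis and vertical above 0.6 rad).
It also fails if it takes over 72 s, if anything falls off the work surface, if the arm or the gripper's body presses on something with over 40 N, if the wrist force passes 120 N, or if a joint passes its speed limit or range.

## Working session

There is one attempt and no reset: what is moved stays moved. The work goes in short steps, Python scripts to look and compute and a tool call to move; the robot and the scene stay as the last step left them, time stands still between calls to the robot, and variables do not carry over. Pictures are saved under pics/ and viewed, at most 10 in all, crops included, and the job is handed in when it is done.

Besides the shell and the picture viewer there is one more tool, called as a command line: name --pt "numbers of a row" for each row, then --argument value for the rest. servo_tool: Moves the arm, as the interface text tells. Its arguments: {"type":"object","properties":{"moves":{"type":"array","items":{"type":"array","items":{"type":"number"}}}},"required":["moves"]}

```bash
mkdir -p pics; ls; cat > h.py <<'E'
import numpy as np, cv2
from bench import robot
from scipy.spatial.transform import Rotation as R
def cam(n):
    s=robot.observe(); c=robot.camera(n)
    if n=="wrist":
        T=np.eye(4);T[:3,:3]=R.from_euler('xyz',s['tcp_rot'],degrees=True).as_matrix();T[:3,3]=s['ee_pos']
        M=T@np.array(c['T_tool_cam']); c['Rwc']=M[:3,:3]; c['o']=M[:3,3]
    else:
        r=cv2.Rodrigues(np.array(c['rvec'],float))[0]; c['Rwc']=r.T; c['o']=-r.T@np.array(c['tvec'],float)
    c['f']=240/np.tan(np.radians(c['fovy'])/2); return c
def ray(c,u,v):
    f=c['f'];K=np.array([[f,0,c['cx']],[0,f,c['cy']],[0,0,1.]])
    p=cv2.undistortPoints(np.array([[[u,v]]],float),K,np.array([c['k1'],0,0,0.]))[0,0]
    return c['Rwc']@np.array([p[0],p[1],1.])
def onz(c,u,v,z):
    d=ray(c,u,v); return c['o']+d*(z-c['o'][2])/d[2]
def proj(c,P):
    q=c['Rwc'].T@(np.array(P)-c['o']); f=c['f'];x,y=q[:2]/q[2];r=1+c['k1']*(x*x+y*y)
    return np.array([f*x*r+c['cx'],f*y*r+c['cy']])
E
python3 - <<'E'
from h import *
print(robot.observe())
for n in("scene","top"):
    c=cam(n); cv2.imwrite(f"pics/{n}0.png",c['color']); print(n,c['o'],c['fovy'],c['k1'],c['cx'],c['cy'])
E
```

```text
pics
{'clock': 0.0, 'q': array([67.56204686, 33.03153387,  1.4231232 , 82.38716853, -0.86073341,
       64.6863903 , -3.23955715]), 'qvel': array([ 0.0228447 ,  0.02052376,  0.02404864,  0.02352579, -0.00868295,
       -0.01081171,  0.0099804 ]), 'joint_torque': array([-7.47690701e-04, -7.65765953e+01,  2.24979222e+00, -2.85976195e+01,
        1.51484460e-02,  1.25843353e-02, -6.08368481e-06]), 'ee_pos': array([ 0.20438607, -0.64282995,  0.23045121]), 'tcp_rot': array([-1.79905529e+02,  3.56033917e-03,  1.76358911e+01]), 'contact_force': array([ 0.36788256, -0.89101344,  0.15355589]), 'moment': array([ 0.02687049, -0.00925984,  0.00651226]), 'gripper_force': 0.0, 'width': 0.0853856813425226}
scene [ 1.35386003 -0.34180654  0.76676822] 49.904559660651884 -0.005671880357644286 324.45351679432264 244.55689434415515
top [0.34619992 0.09093424 1.21165489] 54.70984542453897 0.00854576779924576 314.81683422460765 242.8655503463194
```

View pics/scene0.png

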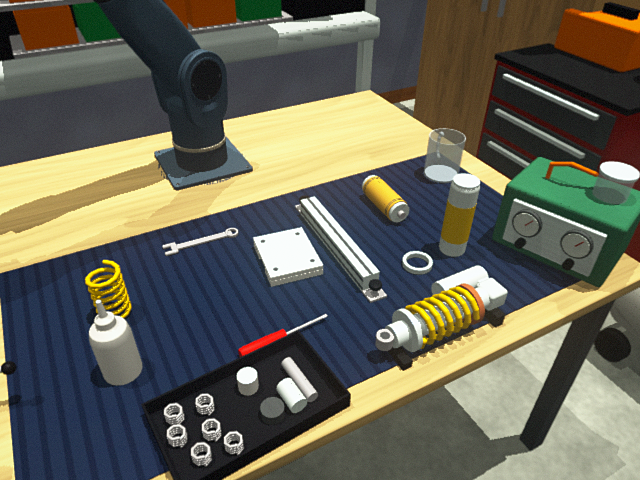

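View pics/top0.png

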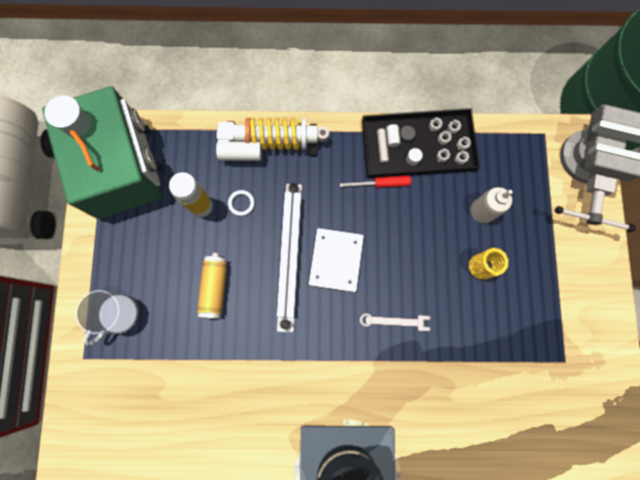

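The top view (image up = +x, left = +y) shows the block at about (337,259), the stop between (293,187) and (286,325), and the reservoir at about (212,286). I'll measure these three now.

```bash
python3 - <<'E'
from h import *
c=cam("top"); im=c['color']; hsv=cv2.cvtColor(im,cv2.COLOR_BGR2HSV)
def big(m,x0,x1,y0,y1):
    k=np.zeros_like(m);k[y0:y1,x0:x1]=m[y0:y1,x0:x1]
    cs,_=cv2.findContours(k,cv2.RETR_EXTERNAL,cv2.CHAIN_APPROX_NONE);return max(cs,key=cv2.contourArea)
def rep(n,k,z):
    P=np.array([onz(c,*p[0],z)[:2] for p in k],np.float32)*1000
    r=cv2.minAreaRect(P);print(n,np.round(r[0],1),np.round(r[1],1),round(r[2],1));print(np.round(cv2.boxPoints(r),1).tolist())
w=((hsv[...,1]<70)&(hsv[...,2]>110)).astype(np.uint8)
rep('block',big(w,304,375,215,305),.031)
rep('stop',big(w,270,303,196,314),.048)
g=((hsv[...,0]>10)&(hsv[...,0]<35)&(hsv[...,1]>90)&(hsv[...,2]>90)).astype(np.uint8)
rep('res gold',big(g,190,235,245,325),.033)
rep('res all',big(((hsv[...,2]>110)).astype(np.uint8),190,235,245,325),.033)
for n,b in dict(spring=(460,515,240,285),driver=(335,415,170,195),spanner=(355,435,310,335),collar=(222,258,185,220)).items():
    rep(n,big(((hsv[...,2]>110)|(hsv[...,1]>200)&(hsv[...,2]>100)).astype(np.uint8),*b),.01)
E
```

```text
block [525.4  19.5] [231.5 181.9] 0.5
[[408.70001220703125, 109.4000015258789], [410.3999938964844, -72.5], [642.0, -70.30000305175781], [640.2999877929688, 111.5999984741211]]
stop [535.9 157.1] [300.9  83.1] 0.6
[[385.1000061035156, 197.1999969482422], [385.8999938964844, 114.0999984741211], [686.7999877929688, 117.0999984741211], [686.0, 200.1999969482422]]
res gold [450.9 343.5] [ 60.3 130.1] 86.4
[[384.1000061035156, 317.5], [513.9000244140625, 309.29998779296875], [517.7000122070312, 369.5], [387.8999938964844, 377.70001220703125]]
res all [457.7 343.6] [204.1 113. ] 2.3
[[353.5, 396.0], [358.0, 283.1000061035156], [561.9000244140625, 291.20001220703125], [557.5, 404.1000061035156]]
spring [ 518.6 -373.3] [ 73.8 109.8] 24.6
[[462.20001220703125, -338.70001220703125], [507.79998779296875, -438.6000061035156], [575.0, -407.8999938964844], [529.2999877929688, -308.0]]
driver [739.3 -79.1] [ 29.1 196.4] 4.1
[[717.7999877929688, 17.899999618530273], [731.7000122070312, -178.0], [760.7000122070312, -176.0], [746.7999877929688, 19.899999618530273]]
spanner [ 366.5 -122.8] [ 60.5 203.5] 0.5
[[335.3999938964844, -21.299999237060547], [337.0, -224.8000030517578], [397.5, -224.3000030517578], [395.8999938964844, -20.899999618530273]]
collar [679.9 285.1] [95.9 94.1] 1.7
[[630.5, 330.70001220703125], [633.4000244140625, 236.6999969482422], [729.2999877929688, 239.60000610351562], [726.4000244140625, 333.6000061035156]]
```

servo_tool --pt "0.6 0 0 0 -10" --pt "0.6 0 0 0 -20" --pt "0.6 0 0 0 -30" --pt "0.6 0 0 0 -40" --pt "0.6 0 0 0 -50" --pt "0.6 0 0 0 -60" --pt "0.6 0 0 0 -70" --pt "0.6 0 0 0 -72.4"

```text
clock: 1.15
ee_pos: [0.2043, -0.6432, 0.231]
tcp_rot: [180.0, -0.0, 90.1]
contact_force: [-0.9, -0.0, 0.8]
width: 0.0514
gripper_force: 0.0
```

```bash
python3 - <<'E'
from h import *
c=cam("top"); im=c['color']; hsv=cv2.cvtColor(im,cv2.COLOR_BGR2HSV)
print(im[260,325:332].tolist(), im[250,380:384].tolist(), im[250,285:300].max(1).tolist(), im[220,285:302].max(1).tolist())
w=cv2.inRange(im,(170,170,170),(255,255,255))
for n,b,z in (('block',(304,375,215,305),.031),('stop',(270,303,196,314),.048),):
    k=np.zeros_like(w);k[b[2]:b[3],b[0]:b[1]]=w[b[2]:b[3],b[0]:b[1]]
    cs,_=cv2.findContours(k,cv2.RETR_EXTERNAL,cv2.CHAIN_APPROX_NONE);k=max(cs,key=cv2.contourArea)
    P=np.array([onz(c,*p[0],z)[:2] for p in k],np.float32)*1000
    r=cv2.minAreaRect(P);print(n,np.round(r[0],1),np.round(r[1],1),round(r[2],1));print(np.round(cv2.boxPoints(r),1).tolist())
for y in range(200,315,16):
    row=im[y,270:306].max(1); i=np.where(row>120)[0]; print(y,[np.round(onz(c,270+j,y,.048)[:2]*1000,1).tolist() for j in (i[0]-.5,i[-1]+.5)])
E
```

```text
[[252, 249, 247], [252, 249, 247], [252, 249, 247], [252, 249, 247], [252, 249, 247], [252, 249, 247], [252, 249, 247]] [[112, 91, 82], [114, 93, 84], [114, 92, 84], [114, 93, 83]] [253, 253, 236, 173, 142, 195, 247, 253, 252, 252, 254, 252, 204, 113, 62] [253, 252, 253, 253, 230, 158, 145, 208, 248, 253, 252, 253, 254, 230, 141, 75, 57]
block [523.9  27.9] [121.7 149.9] 81.9
[[441.1000061035156, -21.799999237060547], [589.5, -42.900001525878906], [606.7000122070312, 77.5999984741211], [458.29998779296875, 98.69999694824219]]
stop [536.2 137.5] [ 18.9 302.2] 87.5
[[384.79998779296875, 134.6999969482422], [686.7000122070312, 121.5], [687.5, 140.39999389648438], [385.6000061035156, 153.60000610351562]]
200 [[675.6, 164.9], [676.0, 120.8]]
216 [[632.5, 200.2], [633.3, 122.9]]
232 [[590.4, 199.1], [591.3, 106.9]]
248 [[548.8, 198.0], [549.6, 106.5]]
264 [[507.8, 197.0], [508.6, 106.0]]
280 [[467.3, 196.0], [468.0, 105.6]]
296 [[427.2, 194.9], [427.9, 105.1]]
312 [[387.7, 193.9], [388.4, 104.7]]
```

servo_tool --pt "0.6 5 2.9 0 0.5" --pt "0.6 10 5.8 0 1" --pt "0.6 15 8.7 0 1.5" --pt "0.6 20 11.6 0 2" --pt "0.6 25 14.5 0 2.6" --pt "0.6 30 17.5 0 2.6" --pt "0.6 35 20.4 0 2.6" --pt "0.6 40 23.3 0 2.6" --pt "0.6 45 26.2 0 2.6" --pt "0.6 50 29.1 0 2.6" --pt "0.6 54.3 31.6 0 2.6" --pt "0.6 54.3 31.6 6 2.6"

```text
clock: 2.7
ee_pos: [0.5254, -0.0955, 0.1741]
tcp_rot: [179.4, -0.1, 87.6]
contact_force: [-0.1, -1.2, -0.9]
width: 0.0513
gripper_force: 0.0
```

servo_tool --pt "0.6 0 0 5 0" --pt "0.6 0 0 10 0" --pt "0.6 0 0 15 0" --pt "0.6 0 0 16 0" --pt "0.6 0 0 16 0"

```text
clock: 3.32
ee_pos: [0.5204, -0.1, 0.0117]
tcp_rot: [-180.0, 0.0, 87.4]
contact_force: [0.7, -0.1, 0.3]
width: 0.0513
gripper_force: 0.0
```

servo_tool --pt "0.6 2 0 0.5 0" --pt "0.6 4 0 0.5 0" --pt "0.6 5 0 0.5 0" --pt "0.6 6 0 0.5 0" --pt "0.6 7 0 0.5 0" --pt "0.6 8 0 0.5 0" --pt "0.6 8.8 0 0.5 0" --pt "0.6 9.4 0 0.5 0" --pt "0.6 9.4 0 0.5 0"

```text
clock: 4.45
ee_pos: [0.5242, -0.0051, 0.0061]
tcp_rot: [-180.0, -0.0, 87.5]
contact_force: [-0.1, -0.1, 0.4]
width: 0.0513
gripper_force: 0.0
```

```bash
python3 - <<'E'
from h import *
c=cam("scene"); cv2.imwrite("pics/s1.png",cv2.resize(c['color'][150:350,180:440],None,fx=3,fy=3))
print(robot.observe()['contact_force'])
E
```

```text
[-0.90807285  0.99334465 -0.07659794]
```

View pics/s1.png

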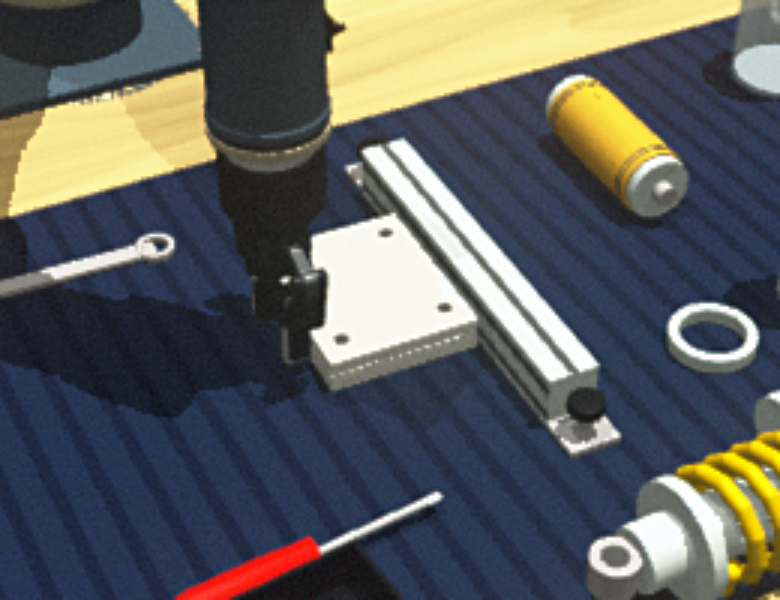

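The block is square to the stop and almost touching it, and the fingers are behind its free edge. I'll press further in small steps.

servo_tool --pt "0.6 0.3 0 0 0" --pt "0.6 0.5 0 0 0" --pt "0.6 0.5 0 0 0"

```text
clock: 4.88
ee_pos: [0.5246, -0.0019, 0.0062]
tcp_rot: [-180.0, 0.0, 87.4]
contact_force: [1.4, -4.7, -2.2]
width: 0.0513
gripper_force: 2.1
```

servo_tool --pt "0.6 0.3 0 0 0" --pt "0.6 0.3 0 0 0"

```text
clock: 5.12
ee_pos: [0.5245, -0.0018, 0.0062]
tcp_rot: [-180.0, 0.2, 87.3]
contact_force: [1.2, -15.2, -2.1]
width: 0.0514
gripper_force: 7.0
```

servo_tool --pt "0.6 -1.2 0 0 0" --pt "0.6 -1.2 0 0.25 0" --pt "0.6 -1.2 0 0.3 0" --pt "0.6 -1.2 0 0.3 0"

```text
clock: 5.62
ee_pos: [0.5242, -0.0094, 0.0032]
tcp_rot: [-180.0, -0.0, 87.5]
contact_force: [0.2, 0.6, -0.5]
width: 0.0511
gripper_force: 0.0
```

servo_tool --pt "0.6 1.2 0 0 0" --pt "0.6 1.5 0 0 0" --pt "0.6 1.5 0 0 0"

```text
clock: 6.0
ee_pos: [0.5243, -0.0018, 0.0033]
tcp_rot: [-179.9, 0.5, 87.2]
contact_force: [1.5, -24.7, 0.9]
width: 0.0514
gripper_force: 12.5
```

servo_tool --pt "0.6 0 0 -0.4 0" --pt "0.6 0 0 -0.8 0" --pt "0.6 -0.1 0 -1.2 0" --pt "0.6 -0.1 0 -1.6 0" --pt "0.6 -0.1 0 -1.6 0"

```text
clock: 6.62
ee_pos: [0.5242, -0.0026, 0.0192]
tcp_rot: [-179.9, 0.4, 87.1]
contact_force: [2.7, -23.7, -3.0]
width: 0.0513
gripper_force: 11.4
```

```bash
python3 - <<'E'
from h import *
c=cam("scene"); cv2.imwrite("pics/s2.png",cv2.resize(c['color'][180:320,220:400],None,fx=4,fy=4))
E
```

```text
(no output)
```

View pics/s2.png

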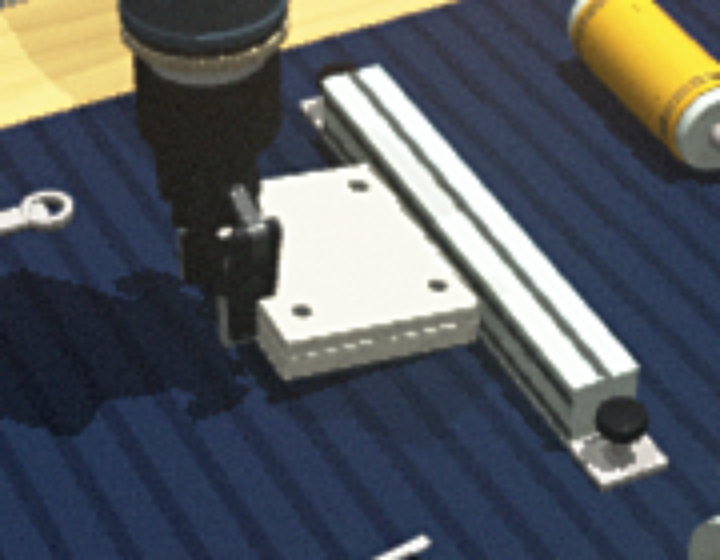

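The −3 N vertical load, about half the block's weight, and the shadow under the near edge both show the free edge rising. I'll keep lifting.

servo_tool --pt "0.6 0 0 -0.4 0" --pt "0.6 0 0 -0.8 0" --pt "0.6 0 0 -1.2 0" --pt "0.6 0 0 -1.6 0" --pt "0.6 0.1 0 -2.0 0" --pt "0.6 0.2 0 -2.4 0" --pt "0.6 0.2 0 -2.4 0"

```text
clock: 7.55
ee_pos: [0.5242, -0.001, 0.0434]
tcp_rot: [-179.9, 0.5, 87.1]
contact_force: [1.0, -25.5, 2.4]
width: 0.0513
gripper_force: 11.9
```

```bash
python3 - <<'E'
from h import *
c=cam("scene"); cv2.imwrite("pics/s3.png",cv2.resize(c['color'][180:320,220:400],None,fx=4,fy=4))
E
```

```text
(no output)
```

View pics/s3.png

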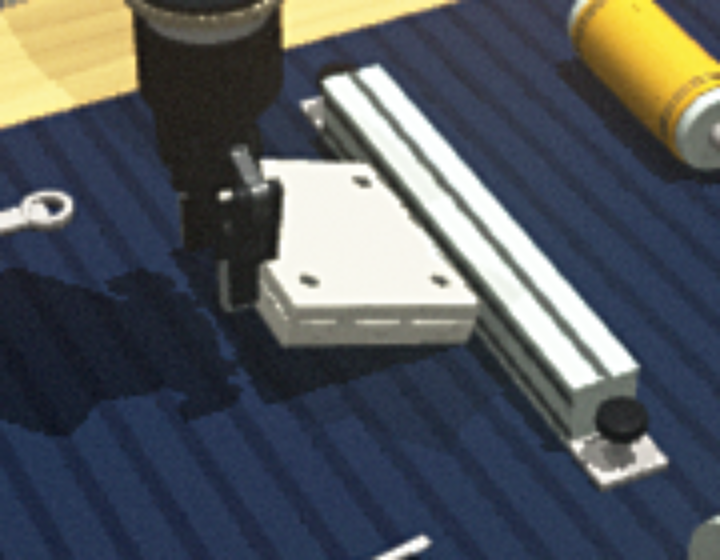

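servo_tool --pt "0.6 0.1 0 -0.6 0" --pt "0.6 0.2 0 -1.2 0" --pt "0.6 0.4 0 -1.9 0" --pt "0.6 0.6 0 -2.3 0" --pt "0.6 0.8 0 -2.75 0" --pt "0.6 1.0 0 -3.2 0" --pt "0.6 1.3 0 -3.6 0" --pt "0.6 1.3 0 -3.6 0"

```text
clock: 8.6
ee_pos: [0.5252, 0.0148, 0.08]
tcp_rot: [-180.0, 0.3, 87.2]
contact_force: [-0.1, -17.1, 8.9]
width: 0.0513
gripper_force: 9.1
```

servo_tool --pt "0.6 0.4 0 -0.4 0" --pt "0.6 0.7 0 -0.8 0" --pt "0.6 1.0 0 -1.15 0" --pt "0.6 1.4 0 -1.5 0" --pt "0.6 1.75 0 -1.8 0" --pt "0.6 2.1 0 -2.1 0" --pt "0.6 2.5 0 -2.4 0" --pt "0.6 2.9 0 -2.65 0" --pt "0.6 2.9 0 -2.65 0"

```text
clock: 9.72
ee_pos: [0.5271, 0.0454, 0.1072]
tcp_rot: [179.9, 0.2, 87.3]
contact_force: [-2.6, -12.8, 17.1]
width: 0.0514
gripper_force: 10.9
```

```bash
python3 - <<'E'
from h import *
c=cam("scene"); cv2.imwrite("pics/s4.png",cv2.resize(c['color'][160:320,220:400],None,fx=3.5,fy=3.5))
E
```

```text
(no output)
```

View pics/s4.png

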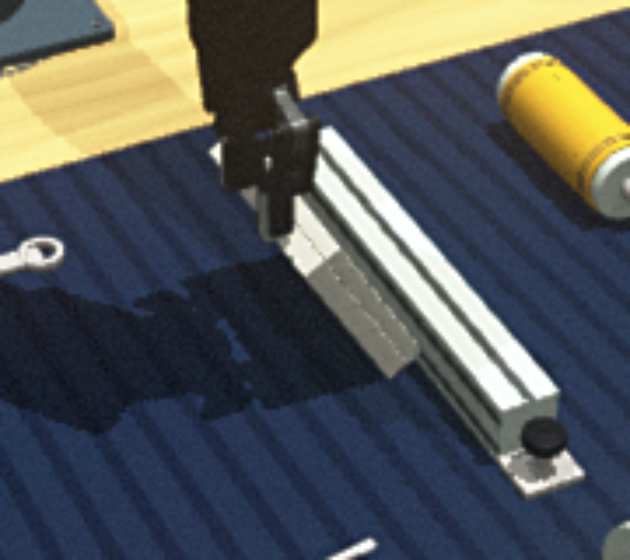

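servo_tool --pt "0.6 0.4 0 -0.3 0" --pt "0.6 0.9 0 -0.6 0" --pt "0.6 1.4 0 -0.75 0" --pt "0.6 1.9 0 -0.9 0" --pt "0.6 2.4 0 -1.0 0" --pt "0.6 2.9 0 -1.0 0" --pt "0.6 3.4 0 -1.05 0" --pt "0.6 3.9 0 -1.05 0" --pt "0.6 4.4 0 -1.05 0" --pt "0.6 4.8 0 -1.05 0" --pt "0.6 4.8 0 -1.05 0"

```text
clock: 11.15
ee_pos: [0.53, 0.0983, 0.1194]
tcp_rot: [179.8, -0.1, 87.5]
contact_force: [-7.7, -0.2, 33.1]
width: 0.0511
gripper_force: 16.3
```

```bash
python3 - <<'E'
from h import *
c=cam("scene"); cv2.imwrite("pics/s5.png",cv2.resize(c['color'][160:320,220:400],None,fx=3.5,fy=3.5))
E
```

```text
(no output)
```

View pics/s5.png

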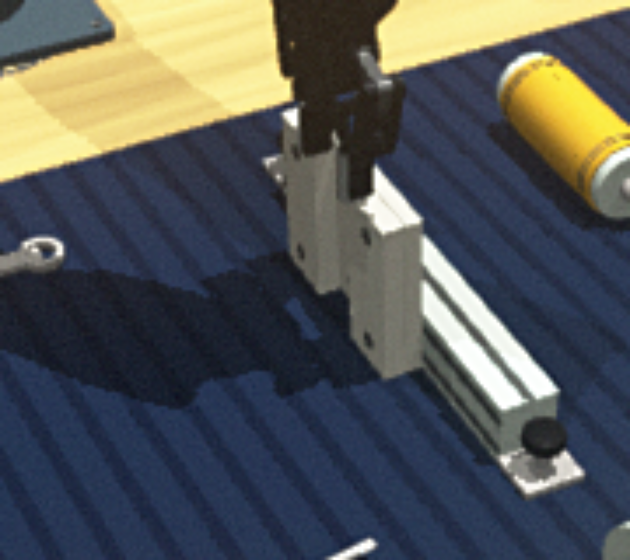

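The block is upright against the stop with its channel facing the robot's right. I'll lift clear and look from the wrist.

servo_tool --pt "0.6 0 0 -1 0" --pt "0.6 0 0 -4 0" --pt "0.6 0 0 -9 0" --pt "0.6 -2 0 -13 0" --pt "0.6 -4 0 -13 0" --pt "0.6 -4 0 -13 0"

```text
clock: 11.95
ee_pos: [0.527, 0.0549, 0.2466]
tcp_rot: [180.0, 0.0, 87.3]
contact_force: [0.0, 0.6, 0.6]
width: 0.0509
gripper_force: 0.0
```

```bash
python3 - <<'E'
from h import *
c=cam("wrist"); cv2.imwrite("pics/w1.png",c['color']); print(c['o'],c['Rwc'][:,2])
t=cam("top"); cv2.imwrite("pics/t1.png",t['color'])
for u,v in((0,0),(640,0),(640,480),(0,480)): print(onz(c,u,v,.123).round(3))
E
```

```text
[0.53036307 0.12688641 0.38937057] [-0.01195743 -0.28547783 -0.95831072]
[0.335 0.212 0.123]
[0.734 0.193 0.123]
[ 0.811 -0.199  0.123]
[ 0.222 -0.17   0.123]
```

View pics/w1.png

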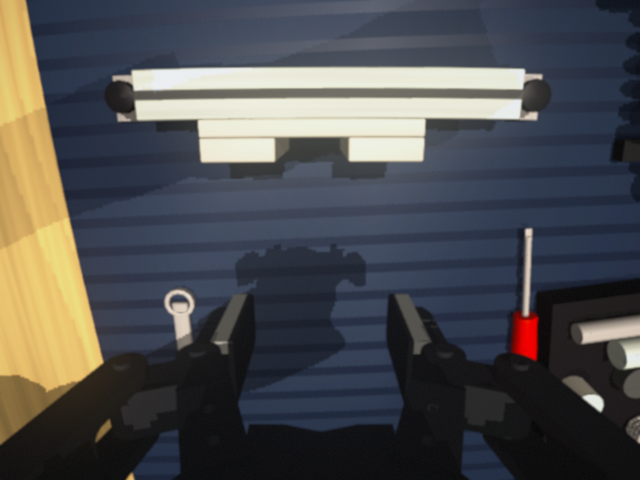

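Seen from above, the upright block has land corners at about (200,162), (275,162), (349,161) and (424,161), and its back edge lies along the stop at row 119.

```bash
python3 - <<'E'
from h import *
c=cam("wrist")
for p in((200,162),(275,162),(349,161),(424,161),(198,119),(425,119),(276,137)): print(p,(onz(c,*p,.123)*1000).round(1))
print([proj(t,[.5,.1,.1]) for t in [c]], robot.observe()['ee_pos'],robot.observe()['tcp_rot'])
E
```

```text
(200, 162) [449.3 105.9 123. ]
(275, 162) [499.1 103.5 123. ]
(349, 161) [547.9 102.  123. ]
(424, 161) [597.5 100.  123. ]
(198, 119) [451.4 133.4 123. ]
(425, 119) [597.5 126.8 123. ]
(276, 137) [500.9 119.5 123. ]
[array([280.1454945, 163.6329671])] [0.52681461 0.05704337 0.24586766] [-1.79946443e+02 -3.33051080e-02  8.75089955e+01]
```

servo_tool --pt "0.85 2.5 -3 0 0" --pt "0.85 4.67 -5.47 2 0" --pt "0.85 4.67 -5.47 6 0" --pt "0.85 4.67 -5.47 9 0" --pt "0.85 4.67 -5.47 11 0" --pt "0.85 4.67 -5.47 11 0"

```text
clock: 12.85
ee_pos: [0.4733, 0.1057, 0.1349]
tcp_rot: [-179.8, 0.0, 87.5]
contact_force: [-0.5, 0.2, 0.3]
width: 0.0726
gripper_force: 0.0
```

```bash
python3 - <<'E'
from h import *
c=cam("wrist"); cv2.imwrite("pics/w2.png",c['color']); s=robot.observe();print(s['ee_pos'],s['tcp_rot'],s['contact_force'])
E
```

```text
[0.47406095 0.10576967 0.13589226] [-1.79894493e+02 -4.74689345e-03  8.75178982e+01] [0.24329832 0.04663712 0.0981323 ]
```

View pics/w2.png

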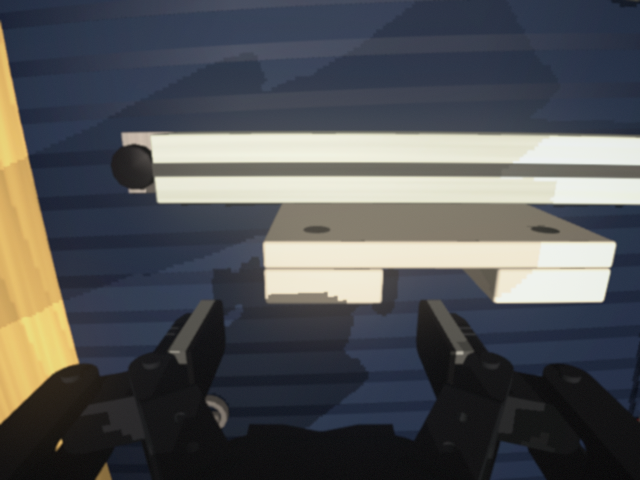

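The open fingers (inner faces at columns 222 and 420) straddle the near land (265–384). I'll descend and grip.

servo_tool --pt "0.85 0 0 1.5 0" --pt "0.85 0 0 3.1 0" --pt "0.85 0 0 3.1 0" --pt "0.3 0 0 3.1 0" --pt "0.3 0 0 3.1 0" --pt "0.3 0 0 3.1 0" --pt "0.3 0 0 3.1 0"

```text
clock: 13.78
ee_pos: [0.4749, 0.105, 0.1062]
tcp_rot: [179.9, -0.0, 87.4]
contact_force: [-2.2, 0.0, 6.8]
width: 0.0486
gripper_force: 61.9
```

servo_tool --pt "0.3 0 0 -0.5 0" --pt "0.3 -0.2 0 -1 0" --pt "0.3 -1 0 -1.2 0" --pt "0.3 -3 0 -1.2 0" --pt "0.3 -5 0 -1.2 0" --pt "0.3 -7 0 -1.2 0" --pt "0.3 -9 0 -1.2 0" --pt "0.3 -11 0 -1.2 0" --pt "0.3 -13 0 -1.2 0" --pt "0.3 -14.5 0 -1.2 0" --pt "0.3 -15 0 -1.2 0" --pt "0.3 -15 0 -1.2 0"

```text
clock: 15.28
ee_pos: [0.4679, -0.045, 0.1173]
tcp_rot: [180.0, -0.0, 87.4]
contact_force: [0.3, 0.4, -4.2]
width: 0.048
gripper_force: 62.8
```

```bash
python3 - <<'E'
from h import *
c=cam("scene"); cv2.imwrite("pics/s6.png",cv2.resize(c['color'][150:350,180:440],None,fx=3,fy=3))
E
```

```text
(no output)
```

View pics/s6.png

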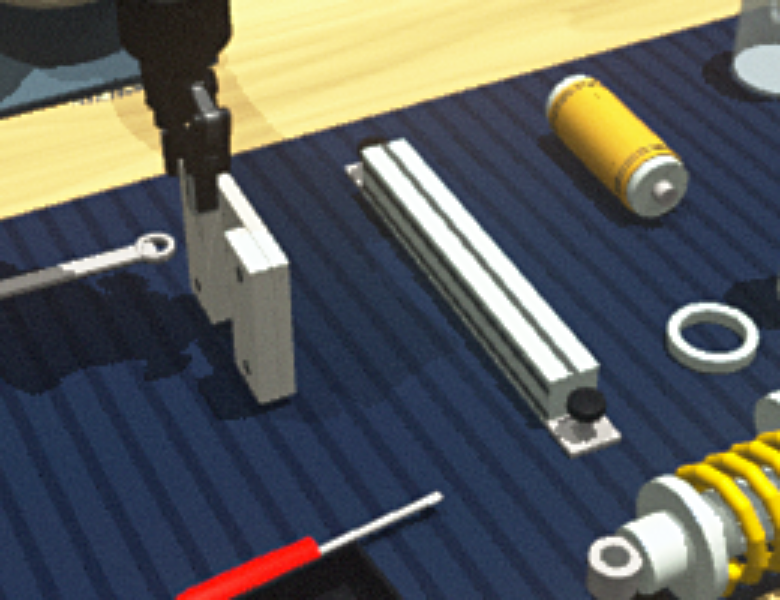

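servo_tool --pt "0.3 0 0 0.6 0" --pt "0.3 0 0 1.2 0" --pt "0.3 0.5 0 1.2 0" --pt "0.3 1.0 0 1.1 0" --pt "0.3 1.5 0 1.1 0" --pt "0.3 2 0 1.1 0" --pt "0.3 2 0 1.1 0"

```text
clock: 16.2
ee_pos: [0.469, -0.0253, 0.1074]
tcp_rot: [179.9, 0.1, 87.5]
contact_force: [-5.7, -4.1, 22.0]
width: 0.048
gripper_force: 69.3
```

```bash
cat > b.py <<'E'
from h import *
# white blob seen by scene camera, region of block: extreme pixel points
c=cam("scene"); im=c['color']; w=cv2.inRange(im,(110,120,120),(255,255,255)); w[:180]=0;w[320:]=0;w[:,:238]=0;w[:,345:]=0
n,l,st,ce=cv2.connectedComponentsWithStats(w)
for i in range(1,n):
    if st[i,4]>150: print(st[i].tolist(),ce[i].round(1))
s=robot.observe();print(s['ee_pos'],s['contact_force'].round(1),s['moment'].round(2))
E
python3 b.py
```

```text
[262, 180, 72, 19, 679] [288.1 185.6]
[301, 196, 44, 59, 807] [325.6 221.1]
[261, 210, 23, 47, 388] [270.3 232.5]
[ 0.46907732 -0.02543394  0.10745364] [-5.4 -4.8 21.7] [-1.14  1.29  0.27]
```

```bash
cat > b.py <<'E'
from h import *
c=cam("scene"); im=c['color']; w=cv2.inRange(im,(90,105,110),(255,255,255)); w[:180]=0;w[320:]=0;w[:,:238]=0;w[:,345:]=0
n,l,st,ce=cv2.connectedComponentsWithStats(w)
t=np.array([.999,-.0436,0]); sv=np.array([.0436,.999,0]); k=t@[.5905,-.045,0]
def pl(u,v):
    d=ray(c,u,v); p=c['o']+d*((k-t@c['o'])/(t@d)); return np.round([1000*(sv@p),1000*p[2]],0)
for i in range(1,n):
    if st[i,4]>150 and 235<ce[i][0]<310 and ce[i][1]>195:
        print(st[i].tolist(),ce[i].round(1))
        ct=max(cv2.findContours((l==i).astype(np.uint8),0,2)[0],key=cv2.contourArea)
        for p in cv2.approxPolyDP(ct,2,True)[:,0]: print(p,pl(*p))
s=robot.observe();print(s['ee_pos'],s['contact_force'].round(1))
E
python3 b.py
```

```text
[245, 204, 39, 83, 1652] [265.6 247.5]
[249 204] [-48. 226.]
[245 247] [-65. 129.]
[252 259] [-53.  93.]
[257 258] [-42.  92.]
[254 255] [-48. 102.]
[256 252] [-43. 108.]
[257 255] [-42. 100.]
[256 242] [-41. 133.]
[259 240] [-35. 136.]
[255 238] [-43. 144.]
[259 238] [-35. 141.]
[259 231] [-33. 158.]
[263 229] [-25. 160.]
[260 274] [-39.  47.]
[267 286] [-26.   8.]
[278 284] [-0.  4.]
[283 238] [ 16. 124.]
[264 210] [-20. 204.]
[261 210] [-26. 206.]
[262 216] [-25. 191.]
[269 226] [-12. 163.]
[261 228] [-29. 164.]
[262 222] [-26. 177.]
[254 225] [-42. 175.]
[248 217] [-53. 197.]
[ 0.46903935 -0.02549573  0.10742047] [-6.  -4.5 21.8]
```

Ray-casting the side face puts its back edge from (s 0, z 4) to (s 16, z 124) mm. That is a tilt of about 7.6°, so the block is pivoting in the grip. I'll continue along the arc.

servo_tool --pt "0.3 0.7 0 0 0" --pt "0.3 1.4 0 0 0" --pt "0.3 2.0 0 0.05 0" --pt "0.3 2.7 0 0.2 0" --pt "0.3 3.3 0 0.35 0" --pt "0.3 3.95 0 0.5 0" --pt "0.3 4.6 0 0.8 0" --pt "0.3 5.2 0 1.1 0" --pt "0.3 5.8 0 1.4 0" --pt "0.3 5.8 0 1.4 0"

```text
clock: 17.55
ee_pos: [0.4718, 0.0337, 0.0927]
tcp_rot: [179.9, -0.0, 87.5]
contact_force: [-2.9, 0.0, 9.8]
width: 0.0482
gripper_force: 81.5
```

```bash
python3 b.py
```

```text
[248, 202, 63, 82, 2563] [278.9 244.2]
[275 202] [  3. 216.]
[248 243] [-58. 136.]
[254 253] [-48. 107.]
[261 256] [-33.  94.]
[265 263] [-26.  73.]
[264 270] [-29.  55.]
[270 279] [-18.  25.]
[280 283] [4. 5.]
[310 239] [ 76. 102.]
[288 211] [ 29. 187.]
[288 219] [ 28. 168.]
[278 222] [  7. 167.]
[0.47177014 0.03365014 0.09274288] [-2.5  0.9  9.6]
```

servo_tool --pt "0.3 0.6 0 0.35 0" --pt "0.3 1.15 0 0.75 0" --pt "0.3 1.7 0 1.15 0" --pt "0.3 2.2 0 1.6 0" --pt "0.3 2.65 0 2.05 0" --pt "0.3 3.1 0 2.5 0" --pt "0.3 3.5 0 3.05 0" --pt "0.3 3.9 0 3.6 0" --pt "0.3 4.3 0 4.15 0" --pt "0.3 4.6 0 4.75 0" --pt "0.3 4.9 0 5.35 0" --pt "0.3 4.9 0 5.35 0"

```text
clock: 19.1
ee_pos: [0.4744, 0.0838, 0.0389]
tcp_rot: [179.9, -0.1, 87.6]
contact_force: [-0.0, 5.7, 4.0]
width: 0.0482
gripper_force: 75.6
```

```bash
python3 b.py
```

```text
[253, 217, 75, 67, 2632] [289.6 250.6]
[297 217] [ 48. 167.]
[253 238] [-47. 145.]
[280 283] [4. 5.]
[327 259] [118.  32.]
[324 249] [110.  63.]
[308 233] [ 72. 119.]
[303 236] [ 60. 115.]
[297 234] [ 47. 124.]
[0.47435458 0.08339778 0.03903824] [0.3 4.7 4.5]
```

servo_tool --pt "0.3 0.15 0 0.5 0" --pt "0.3 0.3 0 1.0 0" --pt "0.3 0.4 0 1.5 0" --pt "0.3 0.45 0 1.9 0" --pt "0.3 0.5 0 2.2 0" --pt "0.3 0.5 0 2.4 0" --pt "0.3 0.5 0 2.4 0"

```text
clock: 20.02
ee_pos: [0.4737, 0.0868, 0.0146]
tcp_rot: [-180.0, 0.0, 87.4]
contact_force: [0.1, 2.8, 2.1]
width: 0.0483
gripper_force: 73.2
```

```bash
python3 b.py
```

```text
[252, 225, 74, 60, 2507] [288.3 254.9]
[298 225] [ 50. 146.]
[252 238] [-49. 146.]
[254 248] [-47. 120.]
[277 284] [-3.  5.]
[325 268] [113.   7.]
[325 258] [113.  37.]
[316 247] [90. 75.]
[313 248] [83. 75.]
[308 242] [72. 95.]
[296 242] [ 44. 104.]
[299 241] [ 51. 105.]
[0.47366869 0.08672575 0.01473377] [1.7 2.5 3.1]
```

servo_tool --pt "0.3 0 0 0.15 0" --pt "0.3 0 0 0.15 0" --pt "0.6 0 0 0.15 0" --pt "0.75 0 0 0.15 0" --pt "0.8 0 0 0 0" --pt "0.8 0 0 -1 0" --pt "0.8 0 0 -5 0" --pt "0.8 0 0 -11 0" --pt "0.8 0 0 -17 0" --pt "1 -2 2 -21 0" --pt "1 -4 4 -21 0" --pt "1 -4 4 -21 0"

```text
clock: 21.58
ee_pos: [0.5128, 0.0432, 0.2257]
tcp_rot: [179.9, 0.0, 87.2]
contact_force: [-0.0, -0.3, -1.2]
width: 0.0854
gripper_force: 0.0
```

```bash
python3 - <<'E'
from h import *
s=robot.observe();print(s['ee_pos'],s['tcp_rot'],s['contact_force'])
for n in("wrist","top"):
    c=cam(n); im=c['color']; cv2.imwrite(f"pics/{n}9.png",im)
    w=cv2.inRange(im,(170,170,170),(255,255,255))
    n_,l,st,ce=cv2.connectedComponentsWithStats(w)
    for i in range(1,n_):
        if st[i,4]>400:
            ct=max(cv2.findContours((l==i).astype(np.uint8),0,1)[0],key=cv2.contourArea)
            P=np.array([onz(c,*p[0],.031)[:2] for p in ct],np.float32)*1000; r=cv2.minAreaRect(P)
            if -200<r[0][1]<250 and 300<r[0][0]<700: print(n,st[i].tolist(),np.round(r[0],1),np.round(r[1],1),round(r[2],1),np.round(cv2.boxPoints(r)).tolist())
c=cam("top");hsv=cv2.cvtColor(c['color'],cv2.COLOR_BGR2HSV)
m=((hsv[...,0]>10)&(hsv[...,0]<35)&(hsv[...,1]>90)&(hsv[...,2]>90)).astype(np.uint8);k=np.zeros_like(m);k[245:325,190:235]=m[245:325,190:235]
ct=max(cv2.findContours(k,0,1)[0],key=cv2.contourArea);r=cv2.minAreaRect(np.array([onz(c,*p[0],.033)[:2] for p in ct],np.float32)*1000);print('res',r)
E
```

```text
[0.51282666 0.04316737 0.22573064] [1.79913965e+02 2.64678596e-02 8.72440059e+01] [-0.00191476 -0.26065804 -1.17263412]
wrist [135, 46, 422, 25, 9086] [540.  162.3] [ 16.7 336.6] 87.5 [[371.0, 161.0], [708.0, 147.0], [708.0, 163.0], [372.0, 178.0]]
wrist [139, 79, 414, 24, 8494] [538.9 137.5] [ 16.4 335.2] 87.5 [[371.0, 137.0], [706.0, 122.0], [707.0, 139.0], [372.0, 153.0]]
wrist [242, 148, 115, 112, 11627] [496.   44.8] [96.6 96.6] 88.0 [[446.0, -2.0], [543.0, -5.0], [546.0, 91.0], [449.0, 95.0]]
wrist [358, 149, 60, 133, 6668] [570.   30.1] [118.7  49.6] 87.9 [[543.0, -28.0], [593.0, -30.0], [597.0, 88.0], [547.0, 90.0]]
top [277, 184, 15, 148, 979] [532.9 161.7] [ 20.7 383.2] 88.0 [[341.0, 158.0], [724.0, 145.0], [725.0, 165.0], [342.0, 179.0]]
top [286, 192, 15, 131, 934] [533.6 138.6] [ 19.4 338.9] 87.6 [[364.0, 136.0], [702.0, 122.0], [703.0, 141.0], [365.0, 155.0]]
top [310, 232, 36, 59, 844] [520.   50.2] [150.6  89.1] 0.5 [[444.0, 94.0], [445.0, 5.0], [596.0, 6.0], [595.0, 95.0]]
res ((450.5250244140625, 343.4998474121094), (60.28378677368164, 130.75827026367188), 86.38320922851562)
```

The block lies flat with the channel up: the far land measures 119 × 50 mm, so the block centre is at about (521, 32) with yaw 87.9°. Next is the reservoir.

servo_tool --pt "1 4 -1 0 -10" --pt "1 8 -2 0 -20" --pt "1 12 -3 0 -30" --pt "1 16 -4 0 -40" --pt "1 20 -5 0 -50" --pt "1 24 -6 0 -60" --pt "1 28 -7 0 -70" --pt "1 29.7 -7.5 0 -80" --pt "1 29.7 -7.5 2 -88.9" --pt "1 29.7 -7.5 4 -88.9" --pt "1 29.7 -7.5 4 -88.9"

```text
clock: 23.1
ee_pos: [0.4488, 0.3448, 0.1836]
tcp_rot: [-179.9, -0.1, 176.4]
contact_force: [-1.2, -0.2, 0.1]
width: 0.0853
gripper_force: 0.0
```

```bash
python3 - <<'E'
from h import *
s=robot.observe();print(s['ee_pos'],s['tcp_rot'],s['q'].round(0))
c=cam("wrist");hsv=cv2.cvtColor(c['color'],cv2.COLOR_BGR2HSV)
m=((hsv[...,0]>10)&(hsv[...,0]<35)&(hsv[...,1]>90)&(hsv[...,2]>90)).astype(np.uint8)
for ct in cv2.findContours(m,0,1)[0]:
    if cv2.contourArea(ct)>2000:
        # silhouette is seen about axis height
        r=cv2.minAreaRect(np.array([onz(c,*p[0],.033)[:2] for p in ct],np.float32)*1000);print(cv2.boundingRect(ct),np.round(r[0],1),np.round(r[1],1),r[2])
E
```

```text
[0.44884703 0.34480389 0.18356538] [-1.79876767e+02 -1.47110361e-01  1.76418473e+02] [-12.  32. -47. 102.  27.  58.  17.]
(276, 135, 84, 183) [458.3 341.5] [ 60.7 144.3] 86.67572021484375
```

servo_tool --pt "1 -0.2 -0.2 5 0" --pt "1 -0.2 -0.2 10 0" --pt "1 -0.2 -0.2 14 0" --pt "1 -0.2 -0.2 16.7 0" --pt "1 -0.2 -0.2 16.7 0" --pt "0.4 -0.2 -0.2 16.7 0" --pt "0.4 -0.2 -0.2 16.7 0" --pt "0.4 -0.2 -0.2 16.7 0" --pt "0.4 -0.2 -0.2 16.7 0"

```text
clock: 24.28
ee_pos: [0.4529, 0.3438, 0.0199]
tcp_rot: [179.9, 0.1, 176.3]
contact_force: [-1.0, -1.7, 7.6]
width: 0.0583
gripper_force: 62.9
```

servo_tool --pt "0.4 0 0 -4 0" --pt "0.4 0 0 -9 0" --pt "0.4 -0.8 -3 -14 9" --pt "0.4 -1.7 -6 -14 18" --pt "0.4 -2.6 -9.5 -14 27" --pt "0.4 -3.5 -13 -14 36" --pt "0.4 -4.5 -17 -14 46" --pt "0.4 -5.5 -21 -14 56" --pt "0.4 -6.5 -24.5 -14 66" --pt "0.4 -7.5 -28 -14 76" --pt "0.4 -8.8 -31.5 -14 86" --pt "0.4 -8.8 -31.5 -14 88.5"

```text
clock: 25.78
ee_pos: [0.5203, 0.0197, 0.1586]
tcp_rot: [179.9, 0.1, 87.4]
contact_force: [0.1, 1.2, -4.1]
width: 0.0581
gripper_force: 68.8
```

servo_tool --pt "0.4 0 0 0 0" --pt "0.4 0 0 3 0" --pt "0.4 0 0 3 0"

```text
clock: 26.15
ee_pos: [0.5182, 0.0242, 0.1268]
tcp_rot: [-179.8, -0.0, 88.0]
contact_force: [-0.3, 0.4, -4.4]
width: 0.0576
gripper_force: 68.4
```

```bash
python3 - <<'E'
from h import *
s=robot.observe();print(s['ee_pos'],s['tcp_rot'],s['contact_force'].round(1),s['width'])
c=cam("wrist");im=c['color'];cv2.imwrite("pics/w10.png",im)
w=cv2.inRange(im,(170,170,170),(255,255,255))
n_,l,st,ce=cv2.connectedComponentsWithStats(w)
for i in range(1,n_):
    if st[i,4]>800:
        ct=max(cv2.findContours((l==i).astype(np.uint8),0,1)[0],key=cv2.contourArea)
        r=cv2.minAreaRect(np.array([onz(c,*p[0],.031)[:2] for p in ct],np.float32)*1000); print(st[i].tolist(),np.round(cv2.boxPoints(r)).tolist(),r[2])
hsv=cv2.cvtColor(im,cv2.COLOR_BGR2HSV);m=((hsv[...,0]>10)&(hsv[...,0]<35)&(hsv[...,1]>90)&(hsv[...,2]>90)).astype(np.uint8)
z=s['ee_pos'][2]+.015
for ct in cv2.findContours(m,0,1)[0]:
    if cv2.contourArea(ct)>2000:
        r=cv2.minAreaRect(np.array([onz(c,*p[0],z)[:2] for p in ct],np.float32)*1000);print('res',cv2.boundingRect(ct),np.round(r[0],1),np.round(r[1],1),r[2])
E
```

```text
[0.51824104 0.02417536 0.12677288] [-1.79796403e+02 -1.13939227e-02  8.80356728e+01] [-0.3  0.4 -4.4] 0.057576778742988194
[42, 0, 598, 16, 4097] [[368.0, 160.0], [702.0, 150.0], [702.0, 158.0], [368.0, 168.0]] 88.22386932373047
[46, 21, 594, 43, 17955] [[368.0, 139.0], [705.0, 124.0], [706.0, 141.0], [368.0, 155.0]] 87.5089111328125
[264, 103, 125, 40, 4263] [[488.0, 85.0], [559.0, 83.0], [560.0, 104.0], [488.0, 107.0]] 88.0855712890625
[200, 130, 33, 152, 3276] [[443.0, -0.0], [460.0, -2.0], [468.0, 93.0], [450.0, 94.0]] 85.28556060791016
[408, 131, 42, 178, 5237] [[572.0, 88.0], [574.0, -26.0], [598.0, -25.0], [596.0, 89.0]] 1.1348270177841187
res (0, 305, 34, 134) [398.1   3.6] [64.4 14.1] 72.78547668457031
res (227, 186, 186, 246) [518.6  26.9] [97.3 60.9] 88.37592315673828
res (226, 168, 189, 25) [520.1  77.4] [ 7.5 60.3] 88.66761779785156
res (225, 140, 191, 33) [520.4  85.2] [10.1 60.4] 88.04849243164062
```

servo_tool --pt "0.4 0 0.2 3 0" --pt "0.4 0 0.2 6 0" --pt "0.4 0 0.2 7.5 0" --pt "0.4 0 0.2 8.3 0" --pt "0.4 0 0.2 8.8 0" --pt "0.4 0 0.2 9.1 0" --pt "0.4 0 0.2 9.1 0"

```text
clock: 27.08
ee_pos: [0.5217, 0.0231, 0.0373]
tcp_rot: [-180.0, 0.0, 87.8]
contact_force: [-2.5, 0.0, -0.5]
width: 0.0576
gripper_force: 69.1
```

servo_tool --pt "0.4 0 -0.05 0.15 0" --pt "0.4 0 -0.05 0.15 0" --pt "0.7 0 -0.05 0.1 0" --pt "0.75 0 -0.05 0.1 0" --pt "0.9 0 -0.05 0.0 0" --pt "1 0 -0.05 0 0" --pt "1 0 -0.05 -1 0" --pt "1 0 -0.05 -4 0" --pt "1 0 -0.05 -8 0" --pt "1 0 -0.05 -14 0" --pt "1 -2 -0.05 -18 0" --pt "1 -2 0 -18 0"

```text
clock: 28.58
ee_pos: [0.5227, 0.0017, 0.2205]
tcp_rot: [179.6, 0.0, 87.7]
contact_force: [0.7, -0.2, -1.7]
width: 0.085
gripper_force: 0.0
```

```bash
python3 - <<'E'
from h import *
s=robot.observe();print(s['ee_pos'],s['contact_force'].round(1),s['width'])
for n in("wrist","top"):
    c=cam(n);im=c['color'];cv2.imwrite(f"pics/{n}11.png",im)
    w=cv2.inRange(im,(170,170,170),(255,255,255))
    n_,l,st,ce=cv2.connectedComponentsWithStats(w)
    hsv=cv2.cvtColor(im,cv2.COLOR_BGR2HSV);m=((hsv[...,0]>10)&(hsv[...,0]<35)&(hsv[...,1]>90)&(hsv[...,2]>90)).astype(np.uint8)
    for nm,mm,z in(('W',w,.031),('G',m,.049)):
      for ct in cv2.findContours(mm,0,1)[0]:
        if cv2.contourArea(ct)>150:
          r=cv2.minAreaRect(np.array([onz(c,*p[0],z)[:2] for p in ct],np.float32)*1000)
          if 400<r[0][0]<620 and -60<r[0][1]<125: print(n,nm,np.round(r[0],1),np.round(r[1],1),round(r[2],1),np.round(cv2.boxPoints(r)).tolist())
E
```

```text
[0.52268274 0.00170516 0.22046446] [ 0.7 -0.2 -1.7] 0.08501814498057468
wrist W [573.7  29.4] [119.  42.] 88.3 [[551.0, -29.0], [593.0, -31.0], [596.0, 88.0], [554.0, 89.0]]
wrist W [468.4  33.3] [119.3  42.1] 88.0 [[445.0, -26.0], [487.0, -27.0], [491.0, 92.0], [449.0, 94.0]]
wrist W [524.2  97.4] [10.5 38.6] 87.7 [[505.0, 93.0], [543.0, 91.0], [544.0, 102.0], [505.0, 103.0]]
wrist G [520.8  19.6] [141.9  59.5] 87.7 [[488.0, -50.0], [548.0, -52.0], [553.0, 89.0], [494.0, 92.0]]
top W [468.1  34.3] [121.3  46.8] 87.7 [[442.0, -25.0], [489.0, -27.0], [494.0, 94.0], [447.0, 96.0]]
top W [574.2  51.3] [42.2 77.6] 0.5 [[553.0, 90.0], [553.0, 12.0], [596.0, 13.0], [595.0, 90.0]]
top G [520.   42.6] [93.7 57.2] 88.6 [[490.0, -4.0], [548.0, -5.0], [550.0, 89.0], [493.0, 90.0]]
```

```bash
python3 -c "
from bench import robot
print(robot.sign_off())"
```

```text
the job is handed in; nothing more can be done
None
```

I handed in the job at about 29 s of the 72 s allowed. My last measurements show the block flat on the mat with its channel up, and the reservoir released in the channel, aligned and about 8–10 mm from the block's middle. I did not re-measure the bystanders, though nothing came near them, and `sign_off()` returned no verdict.

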